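# Show on camera which pigment went on which test block

### The job

Record which pigment was used on the test block: press the red button on the grey camera trigger box all the way down and let it go, to start the camera. Then point with the fingertips straight down at the lid of the red-capped jar, holding still over its middle for two seconds, and after that point in the same way at the middle of the top of the white plaster block; each time the tips are just above the thing, at most 5 cm from it, without touching it. Stop there, still pointing at the block, and touch or move none of the jars, bowl, cup or block on the way.

Things in the scene. Friction and masses are not known exactly. Their poses are not given: they have to be found in the camera images.
- trigger_box: Grey desk box fixed to the bench, 84 mm (x) by 110 mm (y), its flat top 29 mm above the bench; origin at the centre of its underside, z up. Carries the red push button in a round black housing, off centre, and a small green lamp. A 14 mm black cable gland sticks out of its +x side.
- record_button_top (a point): Centre of the top face of the red button (32 mm diameter) on the trigger box, z up; about 51 mm above the bench when the button is up; moves down with the button.
- record_button (a joint): Travel of the red button, m: 0 up, 0.006 fully down. Pressed straight down against a spring, which needs 4 N fully down and lifts it again when let go.
- red_cap_jar: Spice-sized pigment jar with a red cap and brown label, 45 mm diameter, 106 mm high, standing loose on the bench; origin at the centre of its underside, z up.
- red_cap_top (a point): Centre of the top of the red cap, 106 mm above the jar's underside, z up.
- plaster_block: Off-white cast plaster test block, 58 x 54 mm, 22 mm high, loose on the bench; origin at the centre of its underside, z up.
- block_top (a point): Centre of the plaster block's top face, 22 mm above its underside, z up.
- white_cap_jar: Pigment jar with a white cap, 47 mm diameter, 98 mm high, loose; bystander. Origin at the centre of its underside.
- black_lid_jar: Clear jar with a black lid, 64 mm diameter, 90 mm high, loose; bystander. Origin at the centre of its underside.
- chip_bowl: Small grey bowl of red, blue and yellow chips, 84 mm diameter, 66 mm high, loose; bystander. Origin at the centre of its underside.
- pour_cup: Small steel pouring cup with two lips, 49 x 61 mm, 32 mm high, loose; bystander. Origin at the centre of its underside.
Not all that is in view belongs to the job. Leave any orange look-alike of the trigger_box alone.

How it is judged:
By the outcome, as a careful person would: the job done as asked, in the order asked, and still so for the second after the job is handed in, with the robot touching nothing.
It also fails if it takes over 61 s, if anything falls off the work surface, if the arm or the gripper's body presses on something with over 40 N, if the wrist force passes 120 N, or if a joint passes its speed limit or range.

### The arm

A 7-joint arm with a two-finger parallel gripper is mounted at the origin on a cart in front of the work surface, level with it; the furniture and walls round the work are solid. World frame = base frame: x ahead of the robot, y to its left, z up, the work surface at z = 0. Lengths are in m, angles in rad, forces in N, time in s.
With the tool pointing down it reaches from about 0.4 to 0.85 m from the base axis. Payload 4.5 kg.
Tool frame: the origin (TCP) lies between the finger pads, 19 mm behind the fingertips; this is the grasp point; z points along the fingers, y is the line along which they close (so a half turn about z gives the same grasp; the last joint's range is limited). The gripper opens to 88 mm and grips with 3 to 60 N. Pads are 18 mm wide; open, the fingers measure 123 mm over their backs; the gripper's body (75 mm by 187 mm) begins 45 mm behind the grasp point.
Start: joints at [-1.24, 0.689, -0.195, 1.565, 0.157, 0.902, -0.215], TCP at [0.183, 0.598, 0.257] pointing down, gripper open.
Joint ranges: [-3.01, 3.01], [-0.46, 2.08], [-1.47, 1.51], [0.13, 2.56], [-1, 4.14], [0.04, 2.09], [-2.66, 2.66]. Speed limits (rad/s): [2.57, 2.57, 3.14, 3.14, 3.14, 3.14, 3.14].

### API

Orientations are given as a unit quaternion [x, y, z, w].
In Python, from plant import r gives the robot as it stands.
- The arm moves only by the shell command python3 -m jog 'ROWS' [FORCE]. ROWS is JSON, a list of rows, each an object of numbers: "wx", "wy", "wz": the turn, a rotation vector about the world's x, y, z as a fraction of full scale; "dx", "dy", "dz": the shift along the world's x, y, z as a fraction of full scale; "hand": the closure, from 0 (fully open) to 1 (shut). In form: [{"wx": .., "wy": .., "wz": .., "dx": .., "dy": .., "dz": .., "hand": ..}, ...]. A call has 1 to 5 rows; each row shifts and turns the commanded pose from where the row before left it; what a row does not reach is not made up. Full scale, the value 1, is 0.25 m for a shift and 2 rad for a turn. A row lasts 1/12 s, in which the tool goes at most 41.7 mm and 7.16 degrees, less where a joint would pass 70% of its speed; a pose out of reach is approached as far as the arm can. A call with a number of a shift or a turn outside -1 to 1 is refused whole. A call with a gripper value outside its range is refused whole. The fingers move at their own pace and stop on an object; FORCE is the grip in N (left out, the last holds). Time passes only in rows, so rows that do not move let the fingers close. It gives the time, the measured TCP pose, the force, the opening and the grip force at its end, in the units of the state.
- r.get_state(): the state, without advancing time (a new reading comes with each control period).
- r.snapshot(name): name is "scene" or "top" or "wrist"; returns the picture (420x560x3 uint8, red, green, blue); there is no depth.
- r.camera_info(name): a dict with "mtx" (3x3 intrinsics, pixels), "k1" (the pictures are not rectified: a ray, as slopes to the right and down, at radius r is drawn at 1 + k1 r^2 times it, then the intrinsics apply), "R" (3x3) and "t" (3): a world point X has camera coordinates R X + t. Camera axes: x right, y down, z forward; pixel columns grow to the right and rows downward; lengths in m; the calibration is good to about 2 mm. A picture is of the moment at which its call begins: read the wrist's pose just before it. camera_info takes no time and is no camera call; for the wrist camera it gives the pose at the moment of the call.
- r.finish_job(): hands the job in; it is judged then, once.
Trained networks look in the newest picture that a camera, given by its name, has taken for a name from the list of things; names that differ only in an ending like _2 or _b are one class to them, and where a whole thing is asked for, a point or a joint stands for the part that bears it (a point fixed in the world has none). Each returns a list of dicts, best first, with "p" (0 to 1); they miss things now and then, are a little off and sometimes report something else, mostly with a low value. They report only what shows in the picture. A call takes as long as a camera call. They do not tell look-alikes from the thing itself.
- r.search_frame(camera, query): "bbox" ([left, top, right, bottom] in pixels, round what is visible of it).
- r.masks_of(camera, query): "region" (420x560 bool, what is visible of it) and "bbox" ([left, top, right, bottom] in pixels, round what is visible of it).
The state is a dict: "clock": time; "q": joint angles; "qd": joint speeds; "joint_torque": joint torques, N m; "tool_pos": TCP position; "eef_rot": TCP orientation; "contact_force": force on the tool from outside, world axes, zero at the start; "moment": the same for the moment, N m; "opening": opening from 0.0 (shut) to 1.0 (fully open); "finger_force": force on a finger pad.
Only numpy, scipy, OpenCV 4.12 (cv2) and the standard library are available. Lean on these libraries where they do the work, as an engineer would, in place of code of your own. Each camera call takes 0.05 s, during which the arm holds its last target. There are 200 camera calls.

## Working session

There is one attempt and no reset: what is moved stays moved. The work goes in short steps, Python scripts to look and compute and a shell command to move; the robot and the scene stay as the last step left them, time stands still between calls to the robot, and variables do not carry over. Pictures are saved under pics/ and viewed, at most 10 in all, crops included, and the job is handed in when it is done.

```bash
mkdir -p pics; cat > h.py <<'E'
import numpy as np, cv2
from plant import r
def ray(cam,u,v,info=None):
    c=info or r.camera_info(cam);K=np.array(c["mtx"]);k=c["k1"]
    d=np.array([(u-K[0,2])/K[0,0],(v-K[1,2])/K[1,1]]);s=d.copy()
    for _ in range(30): s=d/(1+k*(s@s))
    R=np.array(c["R"]);t=np.array(c["t"])
    return -R.T@t, R.T@np.array([s[0],s[1],1])
def atz(cam,u,v,z,info=None):
    o,d=ray(cam,u,v,info);return o+d*(z-o[2])/d[2]
def proj(cam,X):
    c=r.camera_info(cam);p=np.array(c["R"])@X+np.array(c["t"]);s=p[:2]/p[2];s=s*(1+c["k1"]*(s@s));K=np.array(c["mtx"])
    return K[0,0]*s[0]+K[0,2],K[1,1]*s[1]+K[1,2]
E
python3 - <<'E'
from h import *
ims=[]
for c in("scene","top"):
    im=r.snapshot(c);ims.append(im);cv2.imwrite(f"pics/{c}0.png",im[:,:,::-1])
    for n in("trigger_box","record_button_top","red_cap_jar","plaster_block","white_cap_jar","black_lid_jar","chip_bowl","pour_cup"):
        print(c,n,[(np.round(d["bbox"]).astype(int).tolist(),round(d["p"],2)) for d in r.search_frame(c,n)][:4])
    i=r.camera_info(c);print(-np.array(i["R"]).T@i["t"])
print(r.get_state())
E
```

```text
scene trigger_box [([204, 203, 254, 236], 0.61), ([175, 168, 214, 197], 0.55), ([358, 230, 382, 282], 0.33)]
scene record_button_top [([224, 204, 236, 216], 0.66), ([188, 169, 201, 178], 0.53)]
scene red_cap_jar [([358, 230, 385, 282], 0.65)]
scene plaster_block [([320, 301, 352, 335], 0.63)]
scene white_cap_jar [([274, 185, 295, 227], 0.89), ([320, 303, 353, 335], 0.52)]
scene black_lid_jar [([303, 202, 332, 241], 0.9)]
scene chip_bowl [([261, 250, 299, 286], 0.82)]
scene pour_cup [([237, 178, 253, 192], 0.56)]
[-0.05348874 -0.70106705  0.69933103]
top trigger_box [([198, 201, 244, 242], 0.96), ([116, 200, 155, 236], 0.55)]
top record_button_top [([129, 211, 142, 224], 0.61), ([236, 161, 254, 184], 0.61), ([218, 214, 227, 227], 0.53)]
top red_cap_jar [([346, 153, 365, 176], 0.75), ([166, 169, 178, 181], 0.6)]
top plaster_block [([367, 207, 397, 235], 0.72)]
top white_cap_jar [([236, 159, 251, 182], 0.76)]
top black_lid_jar [([276, 151, 300, 181], 0.74)]
top chip_bowl [([305, 214, 335, 243], 0.83)]
top pour_cup [([165, 170, 183, 182], 0.75)]
[0.33935104 0.11645118 1.43959993]
{'clock': 0.9, 'q': array([-1.24017924,  0.68906042, -0.19456191,  1.56530174,  0.1572885 ,
        0.90247203, -0.21508743]), 'qd': array([-0.00101731,  0.00076315, -0.00160219,  0.00122348,  0.00091592,
        0.00048429, -0.00091999]), 'joint_torque': array([-4.07515677e-05, -5.27475750e+01, -1.26718283e+00, -1.53747618e+01,
       -5.19211579e-02, -8.61765566e-04,  1.94885848e-05]), 'tool_pos': array([0.18279943, 0.59770372, 0.257466  ]), 'eef_rot': array([1.47865037e-01, 9.89007546e-01, 6.83176332e-05, 9.89074592e-06]), 'contact_force': array([-0.95969097,  0.56565234, -0.86180671]), 'moment': array([ 0.00856213, -0.01564312,  0.01644627]), 'finger_force': 0.0, 'opening': 0.9994803286114715}
```

View pics/scene0.png

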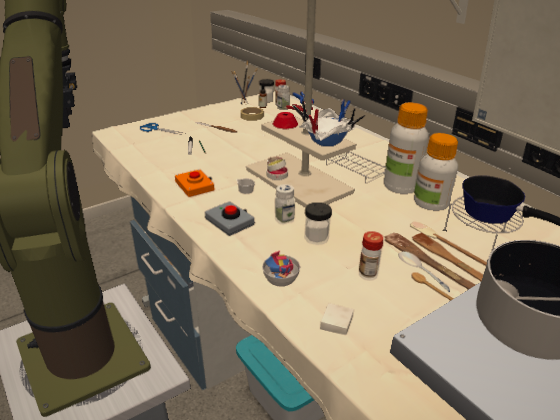

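View pics/top0.png

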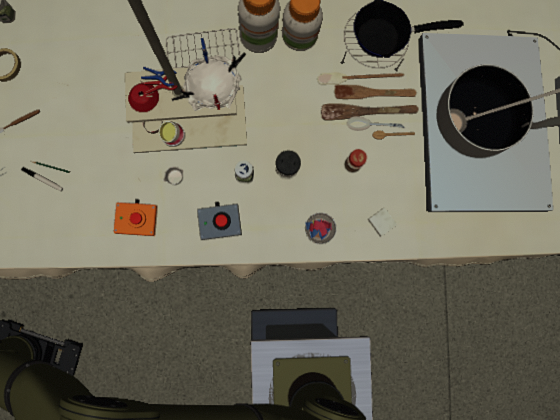

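The scene view shows the grey box with its red button at (230,211), the orange look-alike at (195,178), the red-capped jar at (371,255) and the block at (337,319). In the top view these are at (221,221), (136,218), (357,160) and (382,221).

There are two candidate boxes. The grey one, top (219,221), fits the description; the orange one, top (136,218), is the look-alike. For the jar, the red cap at top (357,160) fits, while the cup hit at (166,169) is false. Next I measure and confirm in a crop.

```bash
python3 - <<'E'
from h import *
im={c:r.snapshot(c) for c in("scene","top")}
hsv={c:cv2.cvtColor(i,cv2.COLOR_RGB2HSV) for c,i in im.items()}
def red(c,b):
    x0,y0,x1,y1=b;h=hsv[c][y0:y1,x0:x1];m=((h[...,0]<6)|(h[...,0]>172))&(h[...,1]>170)&(h[...,2]>60)
    ys,xs=np.nonzero(m);return (xs.min()+xs.max())/2+x0,(ys.min()+ys.max())/2+y0,len(xs)
def tri(a,b):
    o1,d1=ray("scene",*a[:2]);o2,d2=ray("top",*b[:2])
    A=np.c_[d1,-d2];s=np.linalg.lstsq(A,o2-o1,rcond=None)[0];p,q=o1+s[0]*d1,o2+s[1]*d2
    return (p+q)/2,np.linalg.norm(p-q)
s,t=red("scene",(218,200,244,222)),red("top",(210,208,236,234))
print("button",s,t,tri(s,t),atz("top",*t[:2],.049),atz("scene",*s[:2],.049))
t=red("top",(340,145,372,180));print("cap top px",t,atz("top",*t[:2],.100))
for n,z in(("plaster_block",.015),("red_cap_jar",.053),("white_cap_jar",.05),("black_lid_jar",.045),("chip_bowl",.05),("pour_cup",.02)):
    for c in("scene","top"):
        r_=r.masks_of(c,n)
        if r_:
            x0,y0,x1,y1=r_[0]["bbox"];ys,xs=np.nonzero(r_[0]["region"]);print(n,c,round(r_[0]["p"],2),np.round([xs.mean(),ys.mean()],1),atz(c,xs.mean(),ys.mean(),z).round(4),(x0,y0,x1,y1))
    
a=cv2.resize(im["top"][190:250,180:260],None,fx=5,fy=5,interpolation=3);b=cv2.resize(im["top"][140:200,330:410],None,fx=5,fy=5,interpolation=3)
c=cv2.resize(im["scene"][195:255,200:280],None,fx=5,fy=5,interpolation=3);d=cv2.resize(im["scene"][228:288,330:410],None,fx=5,fy=5,interpolation=3)
cv2.imwrite("pics/crop.png",np.vstack([np.hstack([a,b]),np.hstack([c,d])])[:,:,::-1])
E
```

```text
button (np.float64(230.5), np.float64(209.5), 92) (np.float64(220.5), np.float64(220.0), 121) (array([0.46875771, 0.22894139, 0.0424005 ]), np.float64(0.0016929503908830548)) [0.46889536 0.22802222 0.049     ] [0.46273983 0.21993372 0.049     ]
cap top px (np.float64(357.5), np.float64(158.0), 137) [ 0.61426271 -0.12935208  0.1       ]
plaster_block scene 0.94 [336.4 318.6] [ 0.4509 -0.2054  0.015 ] (318.2, 302.6, 352.0, 334.8)
plaster_block top 0.87 [382.2 221.4] [ 0.4565 -0.2035  0.015 ] (369.5, 209.0, 394.9, 234.7)
red_cap_jar scene 0.94 [369.9 254.9] [ 0.6152 -0.1264  0.053 ] (356.6, 229.2, 384.0, 283.1)
red_cap_jar top 0.59 [354.7 161.3] [ 0.6152 -0.13    0.053 ] (345.1, 152.7, 367.1, 173.9)
white_cap_jar scene 0.74 [284.4 203.2] [0.5932 0.1657 0.05  ] (272.3, 180.9, 296.4, 225.8)
white_cap_jar top 0.8 [243.8 171.4] [0.5959 0.1643 0.05  ] (233.8, 160.3, 253.7, 184.1)
black_lid_jar scene 0.79 [316.9 222.3] [0.6104 0.0527 0.045 ] (305.3, 200.6, 334.3, 241.4)
chip_bowl scene 0.71 [370.4 255.6] [ 0.6177 -0.1262  0.05  ] (356.9, 231.7, 381.7, 285.8)
chip_bowl top 0.69 [320.2 227.8] [ 0.4416 -0.0317  0.05  ] (302.4, 213.2, 335.1, 242.6)
pour_cup scene 0.8 [245.5 185.1] [0.5904 0.3523 0.02  ] (236.1, 178.5, 255.4, 193.7)
pour_cup top 0.65 [173.1 173.6] [0.6008 0.3568 0.02  ] (163.8, 168.8, 183.7, 182.1)
```

View pics/crop.png

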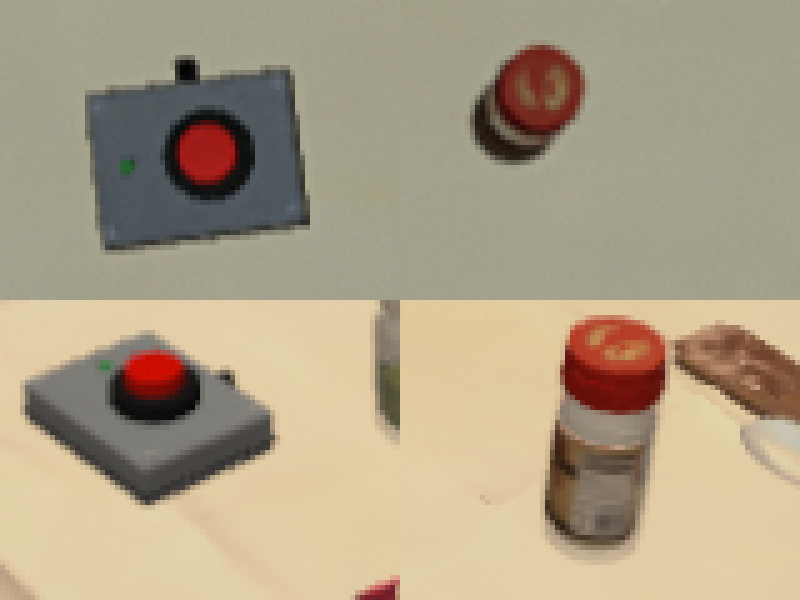

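The crops confirm the grey box with the red button, the green lamp and the gland on +x, and the red-capped jar with a brown label. Targets are button (0.469, 0.228), cap (0.614, -0.131) and block (0.456, -0.204). I'll move towards the button with the hand shut.

```bash
python3 - <<'E'
from h import *
print("cap",atz("top",358.2,157.8,.106),"stove corner",[atz("top",430,208,z).round(3) for z in (0,.08)], atz("scene",395,340,.08).round(3),atz("scene",395,340,.04).round(3))
E
python3 -m jog '[{"dx":0.1,"dy":-0.125,"hand":1},{"dx":0.1,"dy":-0.125,"hand":1},{"dx":0.1,"dy":-0.125,"hand":1},{"dx":0.1,"dy":-0.125,"hand":1},{"dx":0.1,"dy":-0.125,"hand":1}]' 20
python3 -m jog '[{"dx":0.1,"dy":-0.125,"hand":1},{"dx":0.1,"dy":-0.125,"hand":1},{"dx":0.1,"dy":-0.125,"hand":1},{"dx":0.1,"dy":-0.125,"hand":1},{"hand":1}]'
```

```text
cap [ 0.613512   -0.13008082  0.106     ] stove corner [array([ 0.491, -0.342,  0.   ]), array([ 0.482, -0.317,  0.08 ])] [ 0.451 -0.352  0.08 ] [ 0.483 -0.329  0.04 ]invalid input
invalid input
```

```bash
python3 -m jog '[{"wx":0,"wy":0,"wz":0,"dx":0.1,"dy":-0.125,"dz":0,"hand":1},{"wx":0,"wy":0,"wz":0,"dx":0.1,"dy":-0.125,"dz":0,"hand":1},{"wx":0,"wy":0,"wz":0,"dx":0.1,"dy":-0.125,"dz":0,"hand":1},{"wx":0,"wy":0,"wz":0,"dx":0.1,"dy":-0.125,"dz":0,"hand":1},{"wx":0,"wy":0,"wz":0,"dx":0.1,"dy":-0.125,"dz":0,"hand":1}]' 20
```

```text
clock: 2.02
tool_pos: [0.3087, 0.44, 0.2576]
eef_rot: [0.148, 0.989, 0.0, 0.0]
contact_force: [0.7, -0.7, -0.7]
opening: 0.648
finger_force: 0.0
```

```bash
python3 -m jog '[{"wx":0,"wy":0,"wz":0,"dx":0.1,"dy":-0.125,"dz":0,"hand":1},{"wx":0,"wy":0,"wz":0,"dx":0.1,"dy":-0.125,"dz":0,"hand":1},{"wx":0,"wy":0,"wz":0,"dx":0.1,"dy":-0.125,"dz":0,"hand":1},{"wx":0,"wy":0,"wz":0,"dx":0.1,"dy":-0.125,"dz":0,"hand":1},{"wx":0,"wy":0,"wz":0,"dx":0.07,"dy":-0.11,"dz":0,"hand":1}]'
python3 -m jog '[{"wx":0,"wy":0,"wz":0,"dx":0.08,"dy":-0.12,"dz":0,"hand":1},{"wx":0,"wy":0,"wz":0,"dx":0.09,"dy":-0.12,"dz":-0.05,"hand":1},{"wx":0,"wy":0,"wz":0,"dx":0,"dy":0,"dz":-0.15,"hand":1},{"wx":0,"wy":0,"wz":0,"dx":0,"dy":0,"dz":-0.15,"hand":1},{"wx":0,"wy":0,"wz":0,"dx":0,"dy":0,"dz":0,"hand":1}]'
python3 - <<'E'
from h import *
s=r.get_state();print(s["tool_pos"],s["opening"])
i=r.camera_info("wrist");w=r.snapshot("wrist");cv2.imwrite("pics/wrist1.png",w[:,:,::-1])
h=cv2.cvtColor(w,cv2.COLOR_RGB2HSV);m=((h[...,0]<6)|(h[...,0]>174))&(h[...,1]>190)&(h[...,2]>90)
n,l,st,c=cv2.connectedComponentsWithStats(m.astype(np.uint8))
for k in range(1,n):
    if st[k,4]>80: print(st[k],c[k],atz("wrist",*c[k],.049,i))
t=np.array(s["tool_pos"]);print("tip px",proj("wrist",t-[0,0,.019]))
E
```

```text
clock: 2.43
tool_pos: [0.4276, 0.2863, 0.2576]
eef_rot: [0.149, 0.989, -0.0, 0.001]
contact_force: [1.3, 0.8, 0.8]
opening: 0.27
finger_force: 0.0
clock: 2.85
tool_pos: [0.4651, 0.2262, 0.1648]
eef_rot: [0.149, 0.989, -0.003, -0.004]
contact_force: [-0.6, -0.2, -0.4]
opening: 0.004
finger_force: 0.0
[0.46510869 0.22618324 0.16481902] 0.004009190021855499
tip px (np.float64(282.81025373721195), np.float64(263.49684407730723))
```

View pics/wrist1.png

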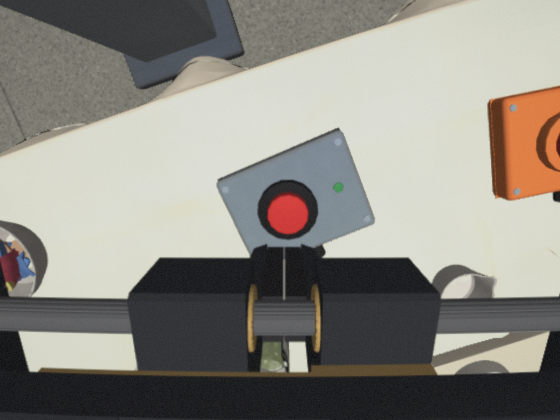

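The wrist view shows the red button at about (288,214), partly below the closed fingertips at (283,255). The grey box is fully visible and the orange one is off to the right. I'll refine from that.

```bash
python3 - <<'E'
from h import *
s=r.get_state();w=r.snapshot("wrist").astype(int)
m=((w[...,0]>120)&(w[...,1]<60)&(w[...,2]<60)).astype(np.uint8)
n,l,st,c=cv2.connectedComponentsWithStats(m)
print(s["tool_pos"],s["contact_force"])
for k in range(1,n):
    if st[k,4]>300: print(st[k],c[k],atz("wrist",*c[k],.050))
E
```

```text
[0.46590278 0.22762467 0.16761739] [-0.32814184 -0.34047417  0.28547173]
```

```bash
python3 - <<'E'
from h import *
w=cv2.imread("pics/wrist1.png")[:,:,::-1].astype(int);print(w[214,288],w[210,280])
m=((w[...,0]>2.2*w[...,1])&(w[...,0]>2.2*w[...,2])&(w[...,0]>100)).astype(np.uint8)
n,l,st,c=cv2.connectedComponentsWithStats(m)
for k in range(1,n):
    if st[k,4]>300: print(st[k],c[k],atz("wrist",*c[k],.050))
for z in (.148,.05): print(proj("wrist",np.array([.4659,.2276,z])))
E
```

```text
[209  66  63] [210  63  61]
[ 267  193   42   41 1326] [287.39215686 213.41704374] [0.46987599 0.22975727 0.05      ]
(np.float64(282.45925253637665), np.float64(262.6738315848324))
(np.float64(283.1996518226301), np.float64(209.4303470525555))
```

```bash
python3 -m jog '[{"wx":0,"wy":0,"wz":0,"dx":0.014,"dy":0.005,"dz":-0.12,"hand":1},{"wx":0,"wy":0,"wz":0,"dx":0,"dy":0,"dz":-0.12,"hand":1},{"wx":0,"wy":0,"wz":0,"dx":0,"dy":0,"dz":-0.12,"hand":1},{"wx":0,"wy":0,"wz":0,"dx":0,"dy":0,"dz":0,"hand":1},{"wx":0,"wy":0,"wz":0,"dx":0,"dy":0,"dz":0,"hand":1}]'
```

```text
clock: 3.37
tool_pos: [0.4715, 0.2312, 0.0812]
eef_rot: [0.147, 0.989, 0.0, 0.0]
contact_force: [0.5, -0.2, -0.3]
opening: 0.006
finger_force: 0.0
```

```bash
python3 -m jog '[{"wx":0,"wy":0,"wz":0,"dx":-0.006,"dy":-0.006,"dz":-0.02,"hand":1},{"wx":0,"wy":0,"wz":0,"dx":0,"dy":0,"dz":-0.02,"hand":1},{"wx":0,"wy":0,"wz":0,"dx":0,"dy":0,"dz":-0.01,"hand":1},{"wx":0,"wy":0,"wz":0,"dx":0,"dy":0,"dz":-0.01,"hand":1},{"wx":0,"wy":0,"wz":0,"dx":0,"dy":0,"dz":0,"hand":1}]'
python3 -m jog '[{"wx":0,"wy":0,"wz":0,"dx":0,"dy":0,"dz":-0.01,"hand":1},{"wx":0,"wy":0,"wz":0,"dx":0,"dy":0,"dz":0,"hand":1},{"wx":0,"wy":0,"wz":0,"dx":0,"dy":0,"dz":0,"hand":1}]'
```

```text
clock: 3.78
tool_pos: [0.4707, 0.2293, 0.0655]
eef_rot: [0.148, 0.989, 0.001, 0.001]
contact_force: [0.4, 1.1, 2.9]
opening: 0.005
finger_force: 1.6
clock: 4.03
tool_pos: [0.4707, 0.2292, 0.064]
eef_rot: [0.148, 0.989, 0.001, 0.001]
contact_force: [-1.3, -0.3, 14.5]
opening: 0.007
finger_force: 7.4
```

The button bottomed out at 14.5 N, against the 4 N it needs. I'll release it and travel to the jar.

```bash
python3 -m jog '[{"wx":0,"wy":0,"wz":0,"dx":0,"dy":0,"dz":0.04,"hand":1},{"wx":0,"wy":0,"wz":0,"dx":0,"dy":0,"dz":0.13,"hand":1},{"wx":0,"wy":0,"wz":0,"dx":0,"dy":0,"dz":0.14,"hand":1},{"wx":0,"wy":0,"wz":0,"dx":0,"dy":0,"dz":0.15,"hand":1},{"wx":0,"wy":0,"wz":0,"dx":0,"dy":0,"dz":0.14,"hand":1}]'
python3 -m jog '[{"wx":0,"wy":0,"wz":0,"dx":0.05,"dy":-0.13,"dz":0,"hand":1},{"wx":0,"wy":0,"wz":0,"dx":0.05,"dy":-0.13,"dz":0,"hand":1},{"wx":0,"wy":0,"wz":0,"dx":0.05,"dy":-0.13,"dz":0,"hand":1},{"wx":0,"wy":0,"wz":0,"dx":0.05,"dy":-0.13,"dz":0,"hand":1},{"wx":0,"wy":0,"wz":0,"dx":0.05,"dy":-0.13,"dz":0,"hand":1}]'
python3 -m jog '[{"wx":0,"wy":0,"wz":0,"dx":0.05,"dy":-0.13,"dz":0,"hand":1},{"wx":0,"wy":0,"wz":0,"dx":0.05,"dy":-0.13,"dz":0,"hand":1},{"wx":0,"wy":0,"wz":0,"dx":0.05,"dy":-0.13,"dz":0,"hand":1},{"wx":0,"wy":0,"wz":0,"dx":0.05,"dy":-0.13,"dz":0,"hand":1},{"wx":0,"wy":0,"wz":0,"dx":0,"dy":0,"dz":0,"hand":1}]'
```

```text
clock: 4.45
tool_pos: [0.469, 0.2282, 0.2141]
eef_rot: [0.148, 0.989, -0.0, -0.001]
contact_force: [1.9, 0.6, -1.1]
opening: 0.005
finger_force: 0.0
clock: 4.87
tool_pos: [0.532, 0.0644, 0.2126]
eef_rot: [0.148, 0.989, -0.0, -0.0]
contact_force: [1.3, -0.1, -0.3]
opening: 0.006
finger_force: 0.0
clock: 5.28
tool_pos: [0.5833, -0.0738, 0.212]
eef_rot: [0.154, 0.988, -0.003, 0.001]
contact_force: [-0.4, -0.5, -0.6]
opening: 0.004
finger_force: 0.0
```

```bash
python3 -m jog '[{"wx":0,"wy":0,"wz":0,"dx":0.05,"dy":-0.1,"dz":0,"hand":1},{"wx":0,"wy":0,"wz":0,"dx":0.04,"dy":-0.08,"dz":0,"hand":1},{"wx":0,"wy":0,"wz":0,"dx":0,"dy":0,"dz":0,"hand":1},{"wx":0,"wy":0,"wz":0,"dx":0,"dy":0,"dz":0,"hand":1},{"wx":0,"wy":0,"wz":0,"dx":0,"dy":0,"dz":0,"hand":1}]'
python3 - <<'E'
from h import *
print(r.get_state()["tool_pos"],r.get_state()["eef_rot"]);w=r.snapshot("wrist");cv2.imwrite("pics/wrist2.png",w[:,:,::-1]);w=w.astype(int)
m=((w[...,0]>2*w[...,1])&(w[...,0]>2*w[...,2])&(w[...,0]>80)).astype(np.uint8)
n,l,st,c=cv2.connectedComponentsWithStats(m)
for k in range(1,n):
    if st[k,4]>300: print(st[k],c[k],atz("wrist",*c[k],.106))
d=r.masks_of("wrist","red_cap_jar")
for e in d: print(e["p"],e["bbox"])
E
```

```text
clock: 5.7
tool_pos: [0.604, -0.1077, 0.2122]
eef_rot: [0.147, 0.989, 0.0, -0.001]
contact_force: [-0.2, -0.0, 0.5]
opening: 0.002
finger_force: 0.0
[ 0.60400389 -0.10774436  0.21221054] [ 1.47489122e-01  9.89063290e-01  4.44743212e-04 -7.54437915e-04]
[235 202  55  39 572] [266.19055944 213.11888112] [ 0.5985503  -0.11994842  0.106     ]
0.65 [232.3, 180.8, 292.3, 254.2]
```

View pics/wrist2.png

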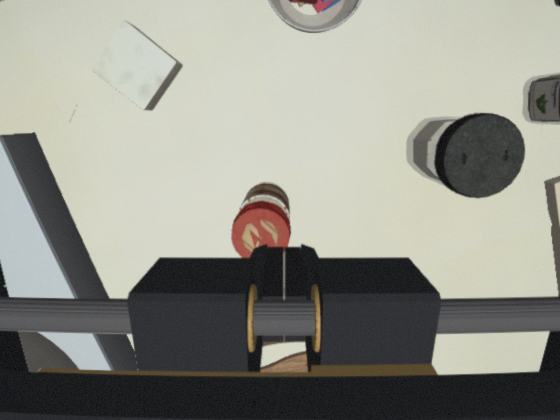

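The wrist view shows the red cap as a circle centred at about (261,232), with its lower edge behind the fingertips. The block's top face is at about (135,64).

```bash
python3 - <<'E'
from h import *
print(atz("wrist",261,232,.106),atz("wrist",136,64,.022))
for p in((232,232),(290,232)): print(atz("wrist",*p,.106))
for c in [(127,22),(180,65),(147,108),(93,67)]: print(atz("wrist",*c,.022))
E
```

```text
[ 0.6114463  -0.12792243  0.106     ] [ 0.45386368 -0.20111349  0.022     ]
[ 0.60523666 -0.14847221  0.106     ]
[ 0.6176582  -0.10741196  0.106     ]
[ 0.41893192 -0.19557519  0.022     ]
[ 0.46681966 -0.16339664  0.022     ]
[ 0.49247199 -0.20598083  0.022     ]
[ 0.44391754 -0.23987018  0.022     ]
```

```bash
python3 -m jog '[{"wx":0,"wy":0,"wz":0,"dx":0.033,"dy":-0.085,"dz":0,"hand":1},{"wx":0,"wy":0,"wz":0,"dx":0,"dy":0,"dz":-0.12,"hand":1},{"wx":0,"wy":0,"wz":0,"dx":0,"dy":0,"dz":-0.1,"hand":1},{"wx":0,"wy":0,"wz":0,"dx":0,"dy":0,"dz":-0.03,"hand":1},{"wx":0,"wy":0,"wz":0,"dx":0,"dy":0,"dz":0,"hand":1}]'
for i in 1; do python3 -m jog '[{"wx":0,"wy":0,"wz":0,"dx":0,"dy":0,"dz":0,"hand":1},{"wx":0,"wy":0,"wz":0,"dx":0,"dy":0,"dz":0,"hand":1}]'; done
python3 - <<'E'
from h import *
s=r.snapshot("scene");t=r.snapshot("top");f=lambda a:cv2.resize(a,(400,300),interpolation=3)
cv2.imwrite("pics/jar.png",np.hstack([f(s[200:305,310:450]),f(t[120:225,290:430])])[:,:,::-1])
E
```

```text
clock: 6.22
tool_pos: [0.6113, -0.1287, 0.148]
eef_rot: [0.147, 0.989, 0.0, -0.003]
contact_force: [-0.4, 0.4, 0.7]
opening: 0.004
finger_force: 0.0
clock: 6.38
tool_pos: [0.614, -0.1294, 0.1514]
eef_rot: [0.147, 0.989, 0.0, 0.001]
contact_force: [-0.2, 0.5, 0.8]
opening: 0.005
finger_force: 0.0
```

View pics/jar.png

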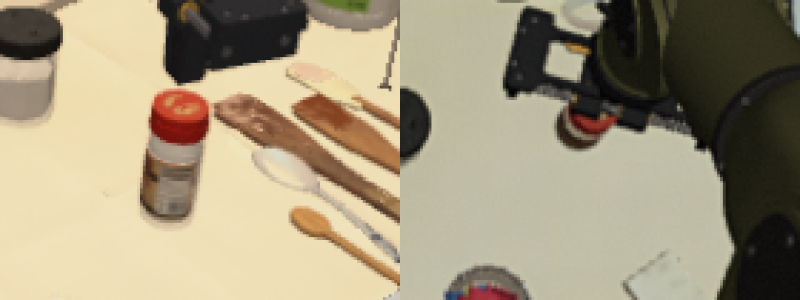

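The scene half shows the closed tips just above the cap's centre with a clear gap, and the jar is undisturbed. I'll hold here for about 3 s.

```bash
python3 -m jog '[{"wx":0,"wy":0,"wz":0,"dx":0,"dy":0,"dz":0,"hand":1},{"wx":0,"wy":0,"wz":0,"dx":0,"dy":0,"dz":0,"hand":1},{"wx":0,"wy":0,"wz":0,"dx":0,"dy":0,"dz":0,"hand":1},{"wx":0,"wy":0,"wz":0,"dx":0,"dy":0,"dz":0,"hand":1},{"wx":0,"wy":0,"wz":0,"dx":0,"dy":0,"dz":0,"hand":1}]' | head -2
python3 -m jog '[{"wx":0,"wy":0,"wz":0,"dx":0,"dy":0,"dz":0,"hand":1},{"wx":0,"wy":0,"wz":0,"dx":0,"dy":0,"dz":0,"hand":1},{"wx":0,"wy":0,"wz":0,"dx":0,"dy":0,"dz":0,"hand":1},{"wx":0,"wy":0,"wz":0,"dx":0,"dy":0,"dz":0,"hand":1},{"wx":0,"wy":0,"wz":0,"dx":0,"dy":0,"dz":0,"hand":1}]' | head -2
python3 -m jog '[{"wx":0,"wy":0,"wz":0,"dx":0,"dy":0,"dz":0,"hand":1},{"wx":0,"wy":0,"wz":0,"dx":0,"dy":0,"dz":0,"hand":1},{"wx":0,"wy":0,"wz":0,"dx":0,"dy":0,"dz":0,"hand":1},{"wx":0,"wy":0,"wz":0,"dx":0,"dy":0,"dz":0,"hand":1},{"wx":0,"wy":0,"wz":0,"dx":0,"dy":0,"dz":0,"hand":1}]' | head -2
python3 -m jog '[{"wx":0,"wy":0,"wz":0,"dx":0,"dy":0,"dz":0,"hand":1},{"wx":0,"wy":0,"wz":0,"dx":0,"dy":0,"dz":0,"hand":1},{"wx":0,"wy":0,"wz":0,"dx":0,"dy":0,"dz":0,"hand":1},{"wx":0,"wy":0,"wz":0,"dx":0,"dy":0,"dz":0,"hand":1},{"wx":0,"wy":0,"wz":0,"dx":0,"dy":0,"dz":0,"hand":1}]' | head -2
python3 -m jog '[{"wx":0,"wy":0,"wz":0,"dx":0,"dy":0,"dz":0,"hand":1},{"wx":0,"wy":0,"wz":0,"dx":0,"dy":0,"dz":0,"hand":1},{"wx":0,"wy":0,"wz":0,"dx":0,"dy":0,"dz":0,"hand":1},{"wx":0,"wy":0,"wz":0,"dx":0,"dy":0,"dz":0,"hand":1},{"wx":0,"wy":0,"wz":0,"dx":0,"dy":0,"dz":0,"hand":1}]' | head -2
python3 -m jog '[{"wx":0,"wy":0,"wz":0,"dx":0,"dy":0,"dz":0,"hand":1},{"wx":0,"wy":0,"wz":0,"dx":0,"dy":0,"dz":0,"hand":1},{"wx":0,"wy":0,"wz":0,"dx":0,"dy":0,"dz":0,"hand":1},{"wx":0,"wy":0,"wz":0,"dx":0,"dy":0,"dz":0,"hand":1},{"wx":0,"wy":0,"wz":0,"dx":0,"dy":0,"dz":0,"hand":1}]' | head -2
python3 -m jog '[{"wx":0,"wy":0,"wz":0,"dx":0,"dy":0,"dz":0,"hand":1},{"wx":0,"wy":0,"wz":0,"dx":0,"dy":0,"dz":0,"hand":1},{"wx":0,"wy":0,"wz":0,"dx":0,"dy":0,"dz":0,"hand":1},{"wx":0,"wy":0,"wz":0,"dx":0,"dy":0,"dz":0,"hand":1},{"wx":0,"wy":0,"wz":0,"dx":0,"dy":0,"dz":0,"hand":1}]' | head -2
```

```text
clock: 6.9
tool_pos: [0.613, -0.1301, 0.15]
clock: 7.32
tool_pos: [0.613, -0.1301, 0.1499]
clock: 7.73
tool_pos: [0.613, -0.13, 0.15]
clock: 8.15
tool_pos: [0.613, -0.13, 0.15]
clock: 8.57
tool_pos: [0.613, -0.1301, 0.1499]
clock: 8.98
tool_pos: [0.613, -0.1301, 0.1499]
clock: 9.4
tool_pos: [0.613, -0.13, 0.15]
```

```bash
python3 -m jog '[{"wx":0,"wy":0,"wz":0,"dx":0,"dy":0,"dz":0.12,"hand":1},{"wx":0,"wy":0,"wz":0,"dx":-0.13,"dy":-0.06,"dz":0.03,"hand":1},{"wx":0,"wy":0,"wz":0,"dx":-0.13,"dy":-0.06,"dz":0,"hand":1},{"wx":0,"wy":0,"wz":0,"dx":-0.13,"dy":-0.06,"dz":0,"hand":1},{"wx":0,"wy":0,"wz":0,"dx":-0.13,"dy":-0.06,"dz":0,"hand":1}]'
python3 -m jog '[{"wx":0,"wy":0,"wz":0,"dx":-0.11,"dy":-0.05,"dz":0,"hand":1},{"wx":0,"wy":0,"wz":0,"dx":0,"dy":0,"dz":-0.12,"hand":1},{"wx":0,"wy":0,"wz":0,"dx":0,"dy":0,"dz":-0.12,"hand":1},{"wx":0,"wy":0,"wz":0,"dx":0,"dy":0,"dz":0,"hand":1},{"wx":0,"wy":0,"wz":0,"dx":0,"dy":0,"dz":0,"hand":1}]'
python3 - <<'E'
from h import *
s=r.get_state();print(s["tool_pos"]);w=r.snapshot("wrist")
m=(r.masks_of("wrist","plaster_block") or [{"bbox":0,"p":0}])[0];print(m["p"],m["bbox"])
p=proj("wrist",s["tool_pos"]*[1,1,0]+[0,0,.022]);print(p)
for q in((.455,-.202,.022),): print(proj("wrist",np.array(q)))
cv2.imwrite("pics/blk.png",w[:,:,::-1])
E
```

```text
clock: 9.82
tool_pos: [0.4817, -0.1905, 0.1879]
eef_rot: [0.148, 0.989, -0.0, 0.0]
contact_force: [-0.0, -1.4, -0.2]
opening: 0.005
finger_force: 0.0
clock: 10.23
tool_pos: [0.455, -0.2022, 0.1269]
eef_rot: [0.148, 0.989, 0.0, -0.001]
contact_force: [0.2, 0.5, -0.1]
opening: 0.007
finger_force: 0.0
[ 0.45496609 -0.20215143  0.1269046 ]
0.74 [227.4, 162.8, 337.9, 246.9]
(np.float64(284.88823333970765), np.float64(212.60609888388498))
(np.float64(285.101015354888), np.float64(212.59067406081704))
```

View pics/blk.png

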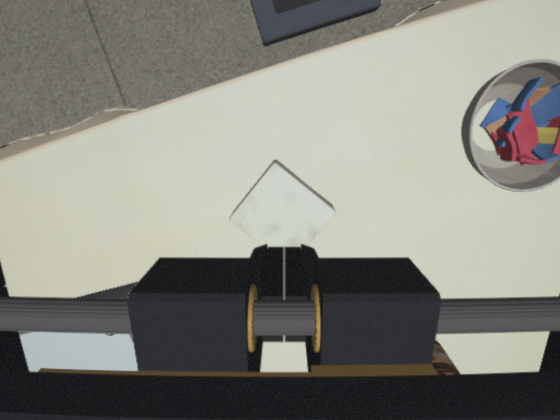

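The block's side corners are at (231,216) and (335,211), so its centre is at about (283,213). The point under the tips projects to (285,213), so the tool is centred and I'll go down.

```bash
python3 -m jog '[{"wx":0,"wy":0,"wz":0,"dx":0,"dy":0,"dz":-0.11,"hand":1},{"wx":0,"wy":0,"wz":0,"dx":0,"dy":0,"dz":-0.09,"hand":1},{"wx":0,"wy":0,"wz":0,"dx":0,"dy":0,"dz":-0.04,"hand":1},{"wx":0,"wy":0,"wz":0,"dx":0,"dy":0,"dz":0,"hand":1},{"wx":0,"wy":0,"wz":0,"dx":0,"dy":0,"dz":0,"hand":1}]'
python3 -m jog '[{"wx":0,"wy":0,"wz":0,"dx":0,"dy":0,"dz":0,"hand":1},{"wx":0,"wy":0,"wz":0,"dx":0,"dy":0,"dz":0,"hand":1},{"wx":0,"wy":0,"wz":0,"dx":0,"dy":0,"dz":0,"hand":1},{"wx":0,"wy":0,"wz":0,"dx":0,"dy":0,"dz":0,"hand":1},{"wx":0,"wy":0,"wz":0,"dx":0,"dy":0,"dz":0,"hand":1}]'
python3 - <<'E'
from h import *
s=r.snapshot("scene");t=r.snapshot("top")
f=lambda a:cv2.resize(a,(400,300),interpolation=3)
cv2.imwrite("pics/end.png",np.hstack([f(s[260:365,270:410]),f(s[160:300,190:390])])[:,:,::-1])
E
```

```text
clock: 10.75
tool_pos: [0.4561, -0.2025, 0.0682]
eef_rot: [0.148, 0.989, -0.0, 0.0]
contact_force: [-0.5, -0.9, -1.2]
opening: 0.008
finger_force: 0.0
clock: 11.17
tool_pos: [0.4557, -0.2027, 0.0679]
eef_rot: [0.148, 0.989, -0.0, 0.0]
contact_force: [0.1, -0.2, -0.8]
opening: 0.005
finger_force: 0.0
```

View pics/end.png

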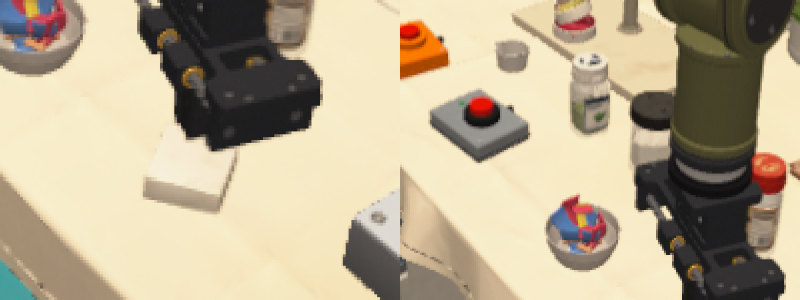

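The tips are still above the block and all bystanders are standing. I'll complete the two-second hold and hand in.

```bash
python3 -m jog '[{"wx":0,"wy":0,"wz":0,"dx":0,"dy":0,"dz":0,"hand":1},{"wx":0,"wy":0,"wz":0,"dx":0,"dy":0,"dz":0,"hand":1},{"wx":0,"wy":0,"wz":0,"dx":0,"dy":0,"dz":0,"hand":1},{"wx":0,"wy":0,"wz":0,"dx":0,"dy":0,"dz":0,"hand":1},{"wx":0,"wy":0,"wz":0,"dx":0,"dy":0,"dz":0,"hand":1}]' | head -2
python3 -m jog '[{"wx":0,"wy":0,"wz":0,"dx":0,"dy":0,"dz":0,"hand":1},{"wx":0,"wy":0,"wz":0,"dx":0,"dy":0,"dz":0,"hand":1},{"wx":0,"wy":0,"wz":0,"dx":0,"dy":0,"dz":0,"hand":1},{"wx":0,"wy":0,"wz":0,"dx":0,"dy":0,"dz":0,"hand":1},{"wx":0,"wy":0,"wz":0,"dx":0,"dy":0,"dz":0,"hand":1}]' | head -2
python3 -m jog '[{"wx":0,"wy":0,"wz":0,"dx":0,"dy":0,"dz":0,"hand":1},{"wx":0,"wy":0,"wz":0,"dx":0,"dy":0,"dz":0,"hand":1},{"wx":0,"wy":0,"wz":0,"dx":0,"dy":0,"dz":0,"hand":1},{"wx":0,"wy":0,"wz":0,"dx":0,"dy":0,"dz":0,"hand":1},{"wx":0,"wy":0,"wz":0,"dx":0,"dy":0,"dz":0,"hand":1}]' | head -2
python3 -m jog '[{"wx":0,"wy":0,"wz":0,"dx":0,"dy":0,"dz":0,"hand":1},{"wx":0,"wy":0,"wz":0,"dx":0,"dy":0,"dz":0,"hand":1},{"wx":0,"wy":0,"wz":0,"dx":0,"dy":0,"dz":0,"hand":1},{"wx":0,"wy":0,"wz":0,"dx":0,"dy":0,"dz":0,"hand":1},{"wx":0,"wy":0,"wz":0,"dx":0,"dy":0,"dz":0,"hand":1}]' | head -2
python3 -c "
from plant import r
print(r.finish_job())"
```

```text
clock: 11.68
tool_pos: [0.4555, -0.2025, 0.0674]
clock: 12.1
tool_pos: [0.4555, -0.2025, 0.0674]
clock: 12.52
tool_pos: [0.4555, -0.2026, 0.0674]
clock: 12.93
tool_pos: [0.4555, -0.2026, 0.0674]
the job is handed in; nothing more can be done
None
```

I pressed the red button to its stop and let it go, held still over the red cap for about 3 s, then handed in at about 13 s still pointing at the plaster block, with the tips roughly 2.5 cm above each and no sign of contact with anything else; the judge's verdict was not shown.

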